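Feel out the hidden catch of a paint chest

TASK

The paint chest's drawer has no handle: its catch is a wooden tongue lying in a notch hidden somewhere along the raised rail on the chest's top. Lightly rest a fingertip on the top of the rail near one of its ends, slide it along the rail towards the middle until it drops into the notch, then press the tongue there all the way down so that the drawer comes fully out, and move the hand clear. Do not touch the drawer itself, and leave the paint pots, brush jar and tape roll standing where they are.

Things in the scene. Friction and masses are not known exactly. Their poses are not given: they have to be found in the camera images.
- chest: pale wooden paint chest, fixed to the table, 220 (x) x 360 (y) x 80 mm high. Origin: centre of its underside; +z up, the drawer is in its -x side. Its flat top, 80 mm above the origin, carries a raised rail along y near the +x side and two paint pots on the -x half. More than 40 N of finger force damages it.
- rail_mid (a point): middle of the rail's top face, 108 mm above the chest's underside, 90 mm to +x of its origin; axes as the chest's, y along the rail. Straight bar, 360 mm long (y -180 to 180), 16 mm thick (x -8 to 8), 28 mm above the chest's top, flat on top but for one notch, 54 mm long, cut across its full thickness, centred anywhere from y -51 to 51. Begin the sweep over 110 mm from the middle.
- tongue (a joint): depth the tongue is pressed, m. It fills the notch's floor: 50 mm long, 16 mm thick, same wood. 0 = up, its top 8 mm below the rail's top; 0.010 = fully down, 18 mm below (over 0.009 counts). It moves straight down against about 4 to 8 N of friction, stays where it is left, and drives the drawer out 3 mm for every mm.
- drawer: shallow drawer, 336 mm wide, with a plain front of darker wood and no handle; its origin coincides with the chest's when shut, and it slides to the chest's -x, 30 mm when fully out.
- pot_a: closed paint pot, blue with a white cap, 44 mm across and 50 mm high, standing loose on the chest's top on its +y half; origin: centre of its underside, z up
- pot_b: closed paint pot, red with a white cap, 44 mm across and 50 mm high, standing loose on the chest's top on its -y half; origin: centre of its underside, z up
- brush_jar: white jar with dark bands holding paint brushes, 76 mm across, 110 mm high, brushes to 210 mm, standing loose on the table to the chest's right (-y); origin: centre of its underside, z up
- tape: roll of yellow tape, 100 mm across and 30 mm high, lying loose on the table to the chest's left (+y); origin: centre of its underside, z up
Mind the look-alikes: they are no part of the job. Leave any pink look-alike of the pot_a alone.

How it is judged:
On the way, in this order (a step that is already met when the one before it is completed fails the run):
1. a fingertip rests on the rail's top, more than 110 mm from its middle (contact force between the fingers and chest above 0.2 N and z of the grasp point in the frame of rail_mid above -0.005 m and x of the grasp point in the frame of rail_mid between -0.06 and 0.06 m and (y of the grasp point in the frame of rail_mid above 0.11 m or y of the grasp point in the frame of rail_mid below -0.11 m)), for 0.1 s.
2. it still touches the rail's top when it has come within 100 mm of the middle, the tongue not yet pressed (contact force between the fingers and anything else above 0.2 N and value of joint tongue below 0.001 m and z of the grasp point in the frame of rail_mid above 0.012 m and x of the grasp point in the frame of rail_mid between -0.06 and 0.06 m and y of the grasp point in the frame of rail_mid between -0.1 and 0.1 m), for 0.04 s.
3. a fingertip presses the tongue down in the notch (value of joint tongue above 0.009 m and contact force between the fingers and anything else above 1 N and x of the grasp point in the frame of rail_mid between -0.06 and 0.06 m), for 0.04 s.
At the end, for the whole second after the job is handed in: The tongue is down (over 9 of its 10 mm), the drawer is out by more than 27 of its 30 mm and at rest, and pots, brush jar and tape stand within 30 mm of where they were (value of joint tongue above 0.009 m and x of drawer in the frame of chest below -0.027 m and linear speed of drawer below 0.01 m/s and distance of each of pot_a, pot_b, brush_jar, tape from where it was at the start of the episode below 0.03 m and angle between each of pot_a, pot_b, brush_jar's own z axis and vertical below 0.2 rad); the robot touches nothing.
It fails at once if the fingers touch the drawer (over 1 N) (contact force between the fingers and drawer above 1 N).
It fails at once if the fingers press with more than 40 N (contact force between the fingers and anything else above 40 N).
It fails at once if a pot, the brush jar or the tape is moved or lifted by more than 30 mm, or tipped (distance of any of pot_a, pot_b, brush_jar, tape from where it was at the start of the episode above 0.03 m or angle between any of pot_a, pot_b, brush_jar's own z axis and vertical above 0.3 rad).
It also fails if it takes over 66 s, if anything falls off the work surface, if the arm or the gripper's body presses on something with over 40 N, if the wrist force passes 120 N, or if a joint passes its speed limit or range.

ROBOT

A 7-joint arm with a two-finger parallel gripper is mounted at the origin on the work surface. World frame = base frame: x ahead of the robot, y to its left, z up, the work surface at z = 0. Lengths are in m, angles in rad, forces in N, time in s.
With the tool pointing down it reaches from about 0.425 to 0.925 m from the base axis. Payload 6.8 kg.
Tool frame: the origin (TCP) lies at the very end of the fingers, on their centre line; the grasp point (between the pads) lies 19 mm behind it; z points along the fingers, y is the line along which they close (so a half turn about z gives the same grasp; the last joint's range is limited). The gripper opens to 85 mm and grips with 20 to 120 N. Pads are 22 mm wide; open, the fingers measure 114 mm over their backs; the gripper's body (76 mm by 85 mm) begins 54 mm behind the grasp point. The pads swing forward as they close: fully open they stand 13 mm farther back than shut.
Start: joints at [1.163, 0.477, 0.022, 1.555, -0.011, 1.109, -0.083], TCP at [0.199, -0.645, 0.231] pointing down, gripper open.
Joint ranges: [-2.96, 2.96], [-0.34, 2.1], [-1.41, 1.46], [0.24, 2.44], [-1.37, 4.51], [0.17, 1.92], [-2.96, 2.96]. Speed limits (rad/s): [2.39, 2.39, 3.14, 3.14, 3.14, 3.14, 3.14].

INTERFACE

Orientations are given as a rotation vector (axis times angle).
In Python, from bench import monitor, optics, r gives the robot as it stands.
- The arm moves only by the shell command python3 -m crank 'ROWS' [OPENING] [FORCE]. ROWS is JSON, a list of rows, each a list of 2 entries, a list of its own where there are three numbers: the shift along the tool's x, y, z in cm, then the turn, a rotation vector about the tool's x, y, z in rad. A call has 1 to 5 rows; each row shifts and turns the commanded pose from where the row before left it, along the tool's axes as they then stand; what a row does not reach is not made up. A row lasts 1/10 s, in which the tool goes at most 50 mm and 8.59 degrees, less where a joint would pass 70% of its speed; a pose out of reach is approached as far as the arm can. A call is refused whole if a number of a shift passes 5 or a number of a turn 0.15, either way. A call with a gripper value outside its range is refused whole. OPENING is the finger opening in cm, from 0 to 8.54, set as the call begins (- or left out, the last holds). The fingers move at their own pace and stop on an object; FORCE is the grip in N (left out, the last holds). Time passes only in rows, so rows that do not move let the fingers close. It gives the time, the measured TCP pose, the force, the opening and the grip force at its end, in the units of the state.
- monitor.get_obs(): the state, without advancing time (a new reading comes with each control period).
- optics.grab_frame(name): name is "scene" or "top"; returns (picture, depth): 420x560x3 uint8, red, green, blue; 420x560 float32, m along the optical axis (not along the pixel's ray), 0 where there is no reading.
- optics.camera_model(name): a dict with "vertical_fov" (degrees; the focal length in pixels is half the picture's height over the tangent of half this angle, whatever the lens; pixels are square), "cx", "cy" (the principal point, pixels), "R" (3x3) and "t" (3): a world point X has camera coordinates R X + t. Camera axes: x right, y down, z forward; pixel columns grow to the right and rows downward; lengths in m; the calibration is good to about 2 mm. A picture is of the moment at which its call begins. camera_model takes no time and is no camera call.
- r.hand_in(): hands the job in; it is judged then, once.
The state is a dict: "clock": time; "joints": joint angles; "qvel": joint speeds; "tau": joint torques, N m; "tcp_pos": TCP position; "orientation": TCP orientation; "contact_force": force on the tool from outside, world axes, zero at the start; "moment": the same for the moment, N m; "grip_width": finger opening in m; "gripper_force": force on a finger pad.
Only numpy, scipy, OpenCV 4.12 (cv2) and the standard library are available. Lean on these libraries where they do the work, as an engineer would, in place of code of your own. Each camera call takes 0.05 s, during which the arm holds its last target. There are 200 camera calls.

## Working session

There is one attempt and no reset: what is moved stays moved. The work goes in short steps, Python scripts to look and compute and a shell command to move; the robot and the scene stay as the last step left them, time stands still between calls to the robot, and variables do not carry over. Pictures are saved under pics/ and viewed, at most 10 in all, crops included, and the job is handed in when it is done.

```bash
ls; mkdir -p pics
python3 - <<'E'
from bench import monitor, optics, r
import cv2,numpy as np
for n in("scene","top"):
    p,d=optics.grab_frame(n);cv2.imwrite(f"pics/{n}0.png",p[:,:,::-1]);np.save(f"pics/{n}_d.npy",d);print(n,optics.camera_model(n),(d>0).mean())
o=monitor.get_obs();print(o)
E
```

```text
pics
scene {'vertical_fov': 55.34549299670118, 'cx': 281.3089051521723, 'cy': 206.86397678280065, 'R': array([[-0.36972562,  0.92903262, -0.01419002],
       [ 0.78071794,  0.30234821, -0.54686841],
       [-0.50376826, -0.21326966, -0.83709831]]), 't': array([ 0.17461434, -0.36916785,  1.40044475])} 0.9959098639455782
top {'vertical_fov': 46.215434875562934, 'cx': 277.38805076381556, 'cy': 207.71330958482642, 'R': array([[-0.01623235, -0.99982576,  0.00921791],
       [-0.99752559,  0.01556292, -0.06856008],
       [ 0.06840468, -0.01030799, -0.9976044 ]]), 't': array([0.01851946, 0.52998768, 1.18341072])} 0.9959566326530612
{'clock': 0.1, 'joints': array([ 1.16288874,  0.47774581,  0.02236102,  1.55631395, -0.01150773,
        1.10929077, -0.08313905]), 'qvel': array([-1.78132354e-04, -2.05897177e-03, -5.45348273e-04, -3.81527623e-03,
        1.09774687e-03,  9.52898365e-05, -8.07823296e-04]), 'tau': array([ 3.77137359e-03, -5.97768545e+01,  1.61336828e+00, -2.81958872e+01,
        1.28455949e-02,  5.01941060e-03, -1.30049136e-05]), 'tcp_pos': array([ 0.19918313, -0.644406  ,  0.23042057]), 'orientation': array([-3.10479905e+00, -4.68877996e-01,  5.67859942e-04]), 'contact_force': array([ 0.46601128,  0.15908537, -0.30780321]), 'moment': array([ 0.01267982, -0.03862013,  0.01268505]), 'gripper_force': 0.0, 'grip_width': 0.08585319703266171}
```

View pics/scene0.png

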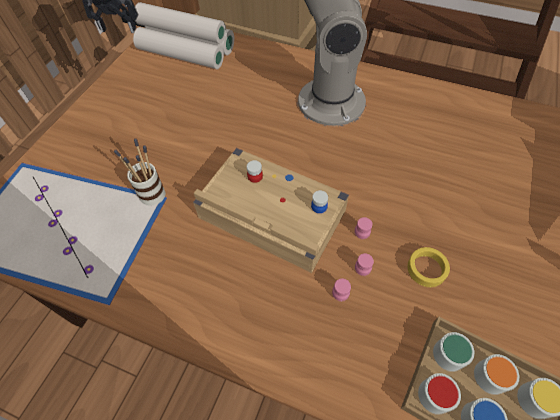

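View pics/top0.png

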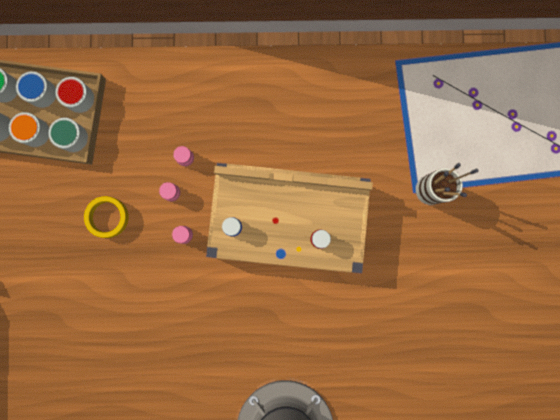

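The scene view shows the chest with its rail on the far side, and the notch near (262,222). In the top view the rail runs from (218,170) to (370,184), with the notch near (284,176). The pots are at (232,227) and (321,239), the pink look-alikes are on the +y side, and the jar is at (440,186). Next I'll measure the rail from the depth image.

```bash
cat > h.py <<'E'
import numpy as np
from bench import monitor, optics
def cloud(n,d=None):
    if d is None: d=optics.grab_frame(n)[1]
    m=optics.camera_model(n);f=d.shape[0]/2/np.tan(np.radians(m["vertical_fov"])/2)
    v,u=np.indices(d.shape);c=np.stack([(u-m["cx"])/f*d,(v-m["cy"])/f*d,d],-1)
    return (c-m["t"])@m["R"]
E
python3 - <<'E'
from h import *
import cv2
for n in("top","scene"):
    P=cloud(n,np.load(f"pics/{n}_d.npy"));z=P[...,2]
    box=(P[...,0]>.3)&(P[...,0]<.8)&(P[...,1]>-.25)&(P[...,1]<.3)
    T=P[box&(abs(z-.08)<.006)]
    print(n,"table z",np.median(z[(abs(z)<.02)]),"top",len(T),np.median(T[:,2]))
    m=(box&(z>.1)&(z<.116)).astype(np.uint8)
    k,l,s,c=cv2.connectedComponentsWithStats(m)
    for i in range(1,k):
        if s[i,4]>30:
            Q=P[l==i];print(i,s[i],cv2.minAreaRect(Q[:,:2].astype(np.float32)),np.median(Q[:,2]))
    # chest-top extents
    a=cv2.minAreaRect(T[:,:2].astype(np.float32));print("top rect",a,cv2.boxPoints(a))
    w=P[box&(z>.12)&(z<.14)];print('pots',len(w),[ (w[s_][:,:2].mean(0)) for s_ in (w[:,1]>.02,w[:,1]<.02)])
E
```

```text
top table z 0.0006785310389399361 top 12823 0.08022268066882622
1 [214 166  57  13 412] ((0.607092559337616, 0.08947630226612091), (0.12814611196517944, 0.016536951065063477), 82.95524597167969) 0.10789473244584014
2 [271 173  21   8  71] ((0.5960123538970947, 0.001204056665301323), (0.04623870924115181, 0.014766143634915352), 83.23177337646484) 0.10172815598758812
5 [292 174  81  16 581] ((0.5824785828590393, -0.11407195776700974), (0.18301734328269958, 0.016971563920378685), 82.99088287353516) 0.10748594947970197
top rect ((0.5042364597320557, -0.014979749917984009), (0.36034131050109863, 0.22077639400959015), 83.12522888183594) [[ 0.37307557 -0.18064158]
 [ 0.5922646  -0.20706844]
 [ 0.6353973   0.15068208]
 [ 0.41620833  0.17710894]]
pots 515 [array([0.48433   , 0.11469562]), array([ 0.45325317, -0.08404017])]
scene table z 0.0009689773220683831 top 7341 0.0805488872557585
1 [247 171  16   9  64] ((0.4635256230831146, -0.08079731464385986), (0.025609593838453293, 0.041613806039094925), 25.5777530670166) 0.10429095874552496
2 [194 189  72  36 484] ((0.5850517153739929, -0.10049213469028473), (0.21080780029296875, 0.0193033330142498), 83.46461486816406) 0.10757628324483354
4 [312 202  16   8  59] ((0.49555912613868713, 0.11844652891159058), (0.021961519494652748, 0.03966619819402695), 24.154151916503906) 0.10493155430550563
5 [263 223  56  28 389] ((0.6069960594177246, 0.07779989391565323), (0.14932987093925476, 0.018638962879776955), 83.87052917480469) 0.10794131968069115
top rect ((0.5037640333175659, -0.016397863626480103), (0.3621295094490051, 0.22500237822532654), 83.20431518554688) [[ 0.370628   -0.18287836]
 [ 0.5940496  -0.20950271]
 [ 0.63690007  0.15008263]
 [ 0.4134785   0.17670698]]
pots 349 [array([0.4874965 , 0.11420629]), array([ 0.4569049 , -0.08376068])]
```

```bash
cat >> h.py <<'E'
from scipy.spatial.transform import Rotation as Ro
yaw=np.radians(-6.9);RX=np.array([np.cos(yaw),np.sin(yaw),0]);RY=np.array([-np.sin(yaw),np.cos(yaw),0]);MID=np.array([.5935,-.0263,.108])
def go(x,y,z):
    o=monitor.get_obs();R=Ro.from_rotvec(o["orientation"]);d=o["tcp_pos"]-MID
    G=Ro.from_matrix(np.c_[RX,-RY,[0,0,-1]])
    print("t%.2f local mm"%o["clock"],np.round([d@RX*1e3,d@RY*1e3,d[2]*1e3],1),"F",o["contact_force"].round(1),"w",round(o["grip_width"],4),
     "\nshift cm",(R.inv().apply(MID+x*RX+y*RY+[0,0,z]-o["tcp_pos"])*100).round(2),"turn",(R.inv()*G).as_rotvec().round(3))
if __name__=="__main__":
    import sys;go(*map(float,sys.argv[1:4]))
E
python3 -m crank '[[[0,0,-1],[0,0,0.14]],[[0,0,-1],[0,0,0.14]],[[0,0,0],[0,0,0.14]],[[0,-4,0],[0,0,0]],[[0,-4,0],[0,0,0]]]' 0 20; python3 h.py 0 .13 .06
```

```text
clock: 0.6
tcp_pos: [0.2085, -0.5647, 0.2503]
orientation: [-3.135, 0.191, 0.001]
contact_force: [1.8, 0.8, 0.5]
grip_width: 0.0124
gripper_force: 0.0
t0.60 local mm [-317.5 -580.7  142.3] F [1.8 0.8 0.5] w 0.0124 
shift cm [ 31.66 -71.11   8.26] turn [-0.001  0.001 -0.001]
```

```bash
python3 -m crank '[[[1.8,-4,0],[0,0,0]],[[1.8,-4,0],[0,0,0]],[[1.8,-4,0],[0,0,0]],[[1.8,-4,0],[0,0,0]],[[1.8,-4,0],[0,0,0]]]' >/dev/null
python3 -m crank '[[[1.8,-4,0],[0,0,0]],[[1.8,-4,0],[0,0,0]],[[1.8,-4,0],[0,0,0]],[[1.8,-4,0],[0,0,0]],[[1.8,-4,0],[0,0,0]]]' >/dev/null
python3 -m crank '[[[1.8,-4,0],[0,0,0]],[[1.8,-4,0],[0,0,0]],[[1.8,-4,0],[0,0,0]],[[1.8,-4,0],[0,0,0]],[[1.8,-4,0],[0,0,0]]]'; python3 h.py 0 .13 .03
```

```text
clock: 2.1
tcp_pos: [0.5494, -0.0007, 0.2511]
orientation: [3.136, -0.189, -0.001]
contact_force: [1.3, -1.7, 0.0]
grip_width: -0.0
gripper_force: 0.0
t2.10 local mm [-46.9  20.1 143.1] F [ 1.3 -1.7  0. ] w -0.0 
shift cm [  4.69 -10.99  11.3 ] turn [ 0.  0. -0.]
```

```bash
python3 -m crank '[[[1.6,-3.5,1],[0,0,0]],[[1.6,-3.5,2],[0,0,0]],[[1.4,-3.5,3],[0,0,0]],[[0,0,3],[0,0,0]],[[0,0,0],[0,0,0]]]'>/dev/null; python3 -m crank '[[[0,0,0],[0,0,0]],[[0,0,0],[0,0,0]]]'; python3 h.py 0 .13 .003
python3 - <<'E'
from bench import optics
import cv2
p,_=optics.grab_frame("scene");cv2.imwrite("pics/s1.png",cv2.resize(p[130:290,180:390,::-1],None,fx=3,fy=3))
E
```

```text
clock: 2.8
tcp_pos: [0.6081, 0.0955, 0.1631]
orientation: [3.136, -0.191, 0.004]
contact_force: [-0.4, -0.5, 0.2]
grip_width: 0.0003
gripper_force: 0.0
t2.80 local mm [-1.000e-01  1.227e+02  5.510e+01] F [-0.4 -0.5  0.2] w 0.0003 
shift cm [-0.   -0.73  5.21] turn [-0.    -0.002 -0.002]
```

View pics/s1.png

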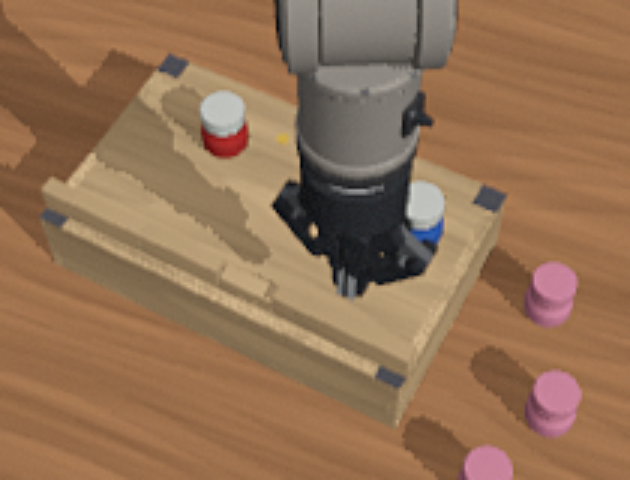

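The closed fingertips, at crop (350,290), hang over the +y part of the rail. The notch is at crop (245,278) and the pots are clear of the hand. I'll lower it.

```bash
python3 -m crank '[[[0,-0.7,2],[0,0,0]],[[0,0,2],[0,0,0]],[[0,0,0.6],[0,0,0]],[[0,0,0],[0,0,0]],[[0,0,0],[0,0,0]]]'>/dev/null; python3 h.py 0 .13 0;  python3 -m crank '[[[0,0,0.2],[0,0,0]],[[0,0,0.1],[0,0,0]],[[0,0,0.1],[0,0,0]],[[0,0,0],[0,0,0]]]' >/dev/null; python3 h.py 0 .13 0
```

```text
t3.35 local mm [ -0.3 130.4   8.7] F [0.1 0.3 0.1] w -0.0002 
shift cm [0.03 0.04 0.87] turn [-0.    -0.002 -0.001]
t3.75 local mm [ -1.2 130.6   3.3] F [-0.6  0.   0.3] w -0.0001 
shift cm [0.12 0.06 0.33] turn [ 0. -0.  0.]
```

```bash
for i in 1 ; do python3 -m crank '[[[0,0,0.1],[0,0,0]],[[0,0,0.1],[0,0,0]],[[0,0,0],[0,0,0]]]' >/dev/null; python3 h.py 0 .13 0; done;  python3 -m crank '[[[0,0,0.1],[0,0,0]],[[0,0,0],[0,0,0]]]' >/dev/null; python3 h.py 0 .13 0
```

```text
t4.05 local mm [ -1.3 130.6   1.1] F [0.1 0.  0.5] w 0.0 
shift cm [0.13 0.06 0.11] turn [0. 0. 0.]
t4.25 local mm [ -1.1 130.6   0.2] F [ 0.1  0.5 -0.1] w -0.0 
shift cm [0.11 0.06 0.02] turn [-0.  0.  0.]
```

```bash
python3 -m crank '[[[0,0,0.1],[0,0,0]],[[0,0,0],[0,0,0]]]' >/dev/null; python3 h.py 0 .13 0; python3 -m crank '[[[0,0,0.1],[0,0,0]],[[0,0,0],[0,0,0]]]' >/dev/null; python3 h.py 0 .13 0
```

```text
t4.45 local mm [-1.100e+00  1.307e+02  1.000e-01] F [-3.4 -0.3  6.4] w -0.0002 
shift cm [0.11 0.07 0.01] turn [ 0. -0.  0.]
t4.65 local mm [-1.000e+00  1.307e+02  1.000e-01] F [-5.6 -1.8 13.5] w -0.0 
shift cm [0.1  0.07 0.01] turn [ 0.    -0.001  0.   ]
```

```bash
python3 -m crank '[[[0,0,-0.1],[0,0,0]],[[0,0.6,0],[0,0,0]],[[0,0.8,0],[0,0,0]]]' >/dev/null; python3 h.py 0 .04 0; python3 -m crank '[[[0,0.8,0],[0,0,0]],[[0,0.8,0],[0,0,0]]]' >/dev/null; python3 h.py 0 .04 0
```

```text
t4.95 local mm [ -0.4 118.2   0.2] F [0.5 3.5 5.7] w -0.0001 
shift cm [ 0.03  7.82 -0.  ] turn [-0.003 -0.002  0.002]
t5.15 local mm [-2.000e-01  1.013e+02  1.000e-01] F [0.2 3.8 5. ] w 0.0002 
shift cm [0.02 6.13 0.  ] turn [-0.002 -0.002  0.001]
```

```bash
python3 -m crank '[[[0,0.8,0],[0,0,0]],[[0,0.8,0],[0,0,0]]]' >/dev/null; python3 h.py 0 .04 0; python3 -m crank '[[[0,0.8,0],[0,0,0]],[[0,0.8,0],[0,0,0]]]' >/dev/null; python3 h.py 0 .04 0;python3 -m crank '[[[0,0.8,0],[0,0,0]],[[0,0.8,0],[0,0,0]]]' >/dev/null; python3 h.py 0 .04 0
```

```text
t5.35 local mm [-0.2 85.2  0.2] F [-0.   4.7  6. ] w 0.0002 
shift cm [0.01 4.52 0.01] turn [-0.002 -0.002  0.001]
t5.55 local mm [-0.4 68.7 -0.2] F [ 0.4  5.  10. ] w 0.0001 
shift cm [ 0.04  2.87 -0.02] turn [-0.001 -0.002  0.   ]
t5.75 local mm [-0.5 52.8 -0.2] F [0.8 3.1 4.1] w 0.0003 
shift cm [ 0.05  1.28 -0.02] turn [-0.001 -0.002  0.   ]
```

```bash
python3 -m crank '[[[0,0.5,0],[0,0,0]],[[0,0.5,0],[0,0,0]]]' >/dev/null; python3 h.py 0 .028 0; python3 -m crank '[[[0,0.5,0],[0,0,0]],[[0,0,0],[0,0,0]]]' >/dev/null; python3 h.py 0 .028 0
```

```text
t5.95 local mm [-1.6 41.  -1.2] F [-0.5 -0.2  0.4] w 0.0 
shift cm [ 0.16  1.3  -0.12] turn [ 0.001  0.001 -0.   ]
t6.15 local mm [-1.5 35.7 -1.3] F [0.1 0.5 0.5] w 0.0002 
shift cm [ 0.16  0.77 -0.13] turn [ 0.001  0.001 -0.002]
```

The contact force vanished and the tip dropped 1.2 mm at y≈41 mm, as expected at the notch. I'll centre it in the notch and press.

```bash
python3 -m crank '[[[0.1,0.7,0],[0,0,0]],[[0,0,0.3],[0,0,0]],[[0,0,0.2],[0,0,0]],[[0,0,0],[0,0,0]]]' >/dev/null; python3 h.py 0 .028 -.018; python3 -m crank '[[[0,0,0.15],[0,0,0]],[[0,0,0.15],[0,0,0]],[[0,0,0],[0,0,0]]]' >/dev/null; python3 h.py 0 .028 -.018
```

```text
t6.55 local mm [-0.4 30.8 -6.2] F [-0.3  0.1  0.2] w -0.0004 
shift cm [0.05 0.28 1.18] turn [-0.     0.001  0.001]
t6.85 local mm [-0.  30.9 -8.6] F [0.4 0.5 0.5] w 0.0001 
shift cm [0.   0.29 0.94] turn [-0.    -0.     0.001]
```

```bash
python3 -m crank '[[[0,0,0.15],[0,0,0]],[[0,0,0.15],[0,0,0]],[[0,0,0],[0,0,0]]]' >/dev/null; python3 h.py 0 .028 -.018; python3 -m crank '[[[0,0,0.15],[0,0,0]],[[0,0,0.15],[0,0,0]],[[0,0,0],[0,0,0]]]' >/dev/null; python3 h.py 0 .028 -.018; python3 -m crank '[[[0,0,0.15],[0,0,0]],[[0,0,0.15],[0,0,0]],[[0,0,0],[0,0,0]]]' >/dev/null; python3 h.py 0 .028 -.018
```

```text
t7.15 local mm [  0.   30.9 -11.5] F [-0.9  1.8  3.3] w -0.0001 
shift cm [-0.    0.29  0.65] turn [-0. -0.  0.]
t7.45 local mm [ -0.   30.9 -14.6] F [-1.1  2.1  2.7] w 0.0004 
shift cm [0.   0.29 0.34] turn [-0. -0.  0.]
t7.75 local mm [ -0.   30.9 -17.7] F [-0.1  1.3  1.8] w 0.0004 
shift cm [0.   0.29 0.03] turn [-0. -0.  0.]
```

```bash
python3 -m crank '[[[0,0,0.1],[0,0,0]],[[0,0,0.1],[0,0,0]],[[0,0,0],[0,0,0]]]' >/dev/null; python3 h.py 0 .028 -.018
```

```text
t8.05 local mm [  0.1  30.9 -17.9] F [-7.   0.1 17.4] w 0.0003 
shift cm [-0.01  0.29  0.01] turn [ 0.    -0.001  0.   ]
```

The tongue has bottomed out, with 17 N at −17.9 mm. I'll retreat and check.

```bash
python3 -m crank '[[[0,0,0],[0,0,0]],[[0,0,-1],[0,0,0]],[[0,0,-2],[0,0,0]],[[0,0,-4],[0,0,0]],[[0,0,-4],[0,0,0]]]' >/dev/null;python3 -m crank '[[[4,0,-2],[0,0,0]],[[4,0,-2],[0,0,0]],[[4,0,0],[0,0,0]],[[4,0,0],[0,0,0]],[[4,0,0],[0,0,0]]]' >/dev/null;python3 -m crank '[[[0,0,0],[0,0,0]],[[0,0,0],[0,0,0]],[[0,0,0],[0,0,0]]]'
python3 - <<'E'
from h import *
import cv2
p,d=optics.grab_frame("top");cv2.imwrite("pics/t2.png",cv2.resize(p[130:300,150:390,::-1],None,fx=3,fy=3))
P=cloud("top",d);D=P-MID;x=D@RX;y=D@RY;m=(abs(x)<.006)&(abs(y-.028)<.015)&(P[...,2]<.12);print("tongue top",np.median(D[m][:,2]),m.sum())
# drawer front edge
m=(P[...,2]>.02)&(P[...,2]<.09)&(x<-.19)&(x>-.26)&(abs(y)<.15);print("drawer",m.sum(),np.percentile(x[m],[1,5]) if m.any() else 0)
E
```

```text
clock: 9.35
tcp_pos: [0.7948, -0.0198, 0.2382]
orientation: [3.136, -0.188, -0.001]
contact_force: [-0.3, -1.0, -0.6]
grip_width: -0.0001
gripper_force: 0.0
tongue top -0.01859447396453029 66
drawer 1324 [-0.22886662 -0.22771924]
```

View pics/t2.png

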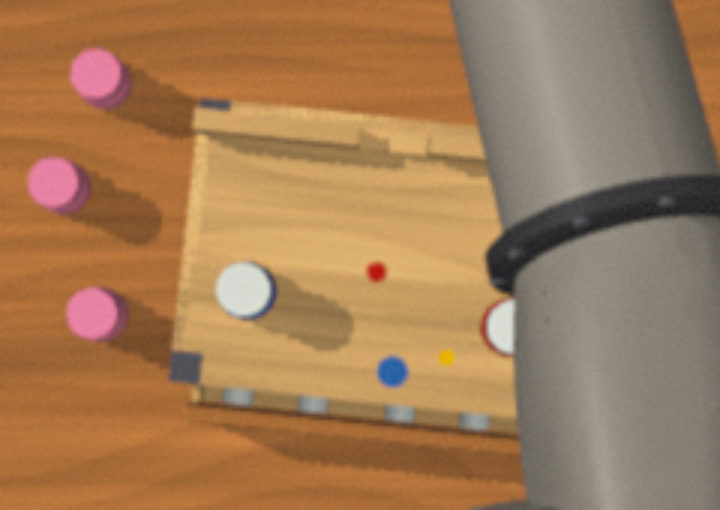

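The picture shows the drawer out about 29 mm, the tongue down and the pots where they were. The hand is clear.

```bash
python3 -c "
from bench import r
print(r.hand_in())"
```

```text
the job is handed in; nothing more can be done
None
```

The job is handed in (no verdict was returned): I swept the rail from its +y end, found the notch and pressed the tongue fully down; the top camera then showed the drawer about 29 mm out, both pots in place and the hand clear, but I did not check the brush jar and tape afterwards.

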